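# Draw a stirrer shaft from its storage tube and lay it in the drying cradle

## Task

Draw the steel stirrer shaft out of its clear storage tube, letting go and taking a fresh hold nearer the tube whenever your fingers come up to the support fork, until it is right out. Then lift it clear and lay it gently, not dropping it, in both notches of the drying cradle, centred lengthwise (to within 2 cm) with its blue end on the side of the blue post. Leave the other things on the desk where they are.

Things in the scene. Friction and masses are not known exactly. Their poses are not given: they have to be found in the camera images.
- holder: Fixed shaft holder: grey base plate 330x60x10 mm with a clear round storage tube lying level on it and, beyond the tube's mouth, an upright support fork. Origin on the desk, directly below the tube's open mouth; +x is the pull direction (level, out of the mouth along the tube), z up.
- tube_mouth (a point): Centre of the tube's open mouth, 62 mm above the desk. The tube (outside 23, bore 17 mm) runs 180 mm back from here and is closed behind. It is held by two aluminium saddles, 34 mm wide, tops 80 above the desk; the nearer covers 16 to 34 mm back from the mouth.
- fork_slot (a point): Middle of the floor of the fork's slot. Aluminium fork, 90 to 106 mm out from the mouth, 46 wide, top 85 mm above the desk; its 18 mm wide slot is open at the top, floor (with a lead-in ramp facing the tube) 53 above the desk, 1 mm below the shaft's underside: the shaft slides through on it. Fingers around the shaft cannot pass the fork.
- shaft: Loose stainless steel stirrer shaft: straight round rod, 12 mm diameter, 200 long, 0.11 to 0.23 kg, evenly heavy; its last 40 mm at one end are a blue sleeve of equal diameter. Origin at its middle; +x to the blue end. Starts lying free in the bore, centre line about 60 mm above the desk, 30 to 40 mm of the blue end out of the mouth. Slides easily.
- shaft_blue_end (a point): centre of the shaft's blue end face (100 mm from its middle)
- shaft_plain_end (a point): centre of the shaft's bare steel end face (100 mm from its middle)
- cradle: Fixed drying cradle: white base plate 164x56x8 mm with two posts, 14 mm thick, centred 65 mm either side of the middle, each with a V notch on top. The +x post is blue, the other white. Origin on the desk under its middle; +x along the cradle to the blue post; z up. A shaft lying in both notches has its centre line 50 mm above the desk.
- blue_notch (a point): Lowest point of the blue post's 90 degree V notch, 41.5 mm above the desk; the notch is about 33 mm wide at the top, its rims about 60 above the desk
- white_notch (a point): the same point of the white post's notch
- cradle_blue_end (a point): where the centre of the shaft's blue end belongs: on the line of a shaft lying in the notches, 100 mm from the cradle's middle on the blue post's side, 50 mm above the desk
- cradle_plain_end (a point): the same point for the bare steel end, on the white post's side
- sample_jar: bystander, loose: white screw-lid jar, 54 mm across, 66 mm high; origin at the centre of its underside; leave it alone
- weigh_boat: bystander, loose: white shallow plastic weighing dish, 66x85x19 mm; origin at the centre of its underside; leave it alone
- tape_roll: bystander, loose: beige tape roll lying flat, 74 mm across, 19 mm high; origin at the centre of its underside; leave it alone
- vial_1: bystander, loose: small glass vial with black cap, 25 mm across, 51 high; origin at the centre of its underside; leave it alone
- cal_weight_100: bystander, loose: brass knobbed weight, 25 mm across, 34 mm high; origin at the centre of its underside; leave it alone
- lab_timer: bystander, loose: white timer with three keys, 66x62x15 mm; origin at the centre of its underside; leave it alone
- filter_box: bystander, loose: white and blue small carton, 60x68x22 mm; origin at the centre of its underside; leave it alone

How it is judged:
By the outcome, as a careful person would: the job done as asked, in the order asked, and still so for the second after the job is handed in, with the robot touching nothing.
It also fails if it takes over 48 s, if anything falls off the work surface, if the arm or the gripper's body presses on something with over 40 N, if the wrist force passes 120 N, or if a joint passes its speed limit or range.

## Robot

A 7-joint arm with a two-finger parallel gripper is mounted at the origin on a cart in front of the work surface, level with it; the furniture and walls round the work are solid. World frame = base frame: x ahead of the robot, y to its left, z up, the work surface at z = 0. Lengths are in m, angles in rad, forces in N, time in s.
With the tool pointing down it reaches from about 0.4 to 0.85 m from the base axis. Payload 4.5 kg.
Tool frame: the origin (TCP) lies midway between the tips of the shut fingers; the grasp point (between the pads) lies 19 mm behind it; z points along the fingers, y is the line along which they close (so a half turn about z gives the same grasp; the last joint's range is limited). The gripper opens to 88 mm and grips with 3 to 60 N. Pads are 18 mm wide; open, the fingers measure 123 mm over their backs; the gripper's body (75 mm by 187 mm) begins 45 mm behind the grasp point.
Start: joints at [-1.285, 0.689, -0.195, 1.565, 0.157, 0.902, -0.215], TCP at [0.156, 0.605, 0.239] pointing down, gripper open.
Joint ranges: [-3.01, 3.01], [-0.46, 2.08], [-1.47, 1.51], [0.13, 2.56], [-1, 4.14], [0.04, 2.09], [-2.66, 2.66]. Speed limits (rad/s): [2.57, 2.57, 3.14, 3.14, 3.14, 3.14, 3.14].

## Interface

Orientations are given as a unit quaternion [x, y, z, w].
In Python, from plant import r gives the robot as it stands.
- The arm moves only by the tool carry_out, never from a script. Its argument "plan" is a list of rows, each an object with "rot": the turn, a rotation vector about the tool's x, y, z in rad, a list of three; "xyz": the shift along the tool's x, y, z in m, a list of three; "grip": the closure in counts, from 0 (fully open) to 255 (shut). In form: [{"rot": [wx, wy, wz], "xyz": [dx, dy, dz], "grip": grip}, ...]. A call has 1 to 8 rows; each row is the pose to reach, as a shift and turn from the pose commanded when the call began, along the tool's axes at that moment; what a row does not reach only later rows make up. A row lasts 1/12 s, in which the tool goes at most 41.7 mm and 7.16 degrees, less where a joint would pass 70% of its speed; a pose out of reach is approached as far as the arm can. A call with a gripper value outside its range is refused whole. The fingers move at their own pace and stop on an object; "squeeze" is the grip in N (left out, the last holds). Time passes only in rows, so rows that repeat a pose let the fingers close. It gives the time, the measured TCP pose, the force, the opening and the grip force at its end, in the units of the state.
- r.get_state(): the state, without advancing time (a new reading comes with each control period).
- r.snapshot(name): name is "side" or "top" or "wrist"; returns the picture (384x512x3 uint8, red, green, blue); there is no depth.
- r.camera_params(name): a dict with "fx", "fy", "cx", "cy" (pixels), "position" and "attitude" of the camera in the world; the wrist camera has in their place "hand_eye" (4x4, takes a point from camera to tool coordinates, whose origin is the TCP and whose axes are the flange's). Camera axes: x right, y down, z forward; pixel columns grow to the right and rows downward; lengths in m; the calibration is good to about 2 mm. A picture is of the moment at which its call begins: read the wrist's pose just before it. camera_params takes no time and is no camera call.
- r.finish_job(): hands the job in; it is judged then, once.
The state is a dict: "clock": time; "q": joint angles; "qd": joint speeds; "joint_torque": joint torques, N m; "tool_pos": TCP position; "eef_rot": TCP orientation; "contact_force": force on the tool from outside, world axes, zero at the start; "moment": the same for the moment, N m; "opening": opening from 0.0 (shut) to 1.0 (fully open); "finger_force": force on a finger pad.
Only numpy, scipy, OpenCV 4.12 (cv2) and the standard library are available. Lean on these libraries where they do the work, as an engineer would, in place of code of your own. Each camera call takes 0.05 s, during which the arm holds its last target. There are 200 camera calls.

## Working session

There is one attempt and no reset: what is moved stays moved. The work goes in short steps, Python scripts to look and compute and a tool call to move; the robot and the scene stay as the last step left them, time stands still between calls to the robot, and variables do not carry over. Pictures are saved under pics/ and viewed, at most 11 in all, crops included, and the job is handed in when it is done.

Besides the shell and the picture viewer there is one more tool, called after ">>>" in YAML: its name, and indented under it one key for each argument. carry_out: Moves the arm, as the interface text tells. Its arguments: {"type":"object","properties":{"plan":{"type":"array"},"squeeze":{"type":"number"}},"required":["plan"]}

```bash
mkdir -p pics; ls; python3 - <<'E'
from plant import r
import cv2,numpy as np
s=r.get_state();print({k:np.round(v,3) for k,v in s.items()})
for n in("side","top","wrist"):
    p=r.camera_params(n);print(n,p)
    cv2.imwrite(f"pics/{n}0.png",r.snapshot(n)[:,:,::-1])
E
```

```text
pics
{'clock': np.float64(0.0), 'q': array([-1.285,  0.69 , -0.194,  1.566,  0.157,  0.902, -0.215]), 'qd': array([ 0.002, -0.001,  0.002,  0.001,  0.001,  0.001, -0.001]), 'joint_torque': array([-0.0000e+00, -5.2754e+01, -1.2670e+00, -1.5343e+01, -5.3000e-02,
        6.0000e-03,  0.0000e+00]), 'tool_pos': array([0.156, 0.605, 0.238]), 'eef_rot': array([ 0.126,  0.992, -0.001, -0.   ]), 'contact_force': array([ 0.846, -0.302, -0.899]), 'moment': array([-0.059, -0.017,  0.003]), 'finger_force': np.float64(0.0), 'opening': np.float64(1.001)}
side {'fx': 364.5993123814331, 'fy': 364.5993123814331, 'cx': 253.05319452760068, 'cy': 195.64114633069983, 'position': array([0.42081472, 0.75629183, 0.56992689]), 'attitude': array([-0.10425749,  0.86908494, -0.47983872,  0.05980425])}
top {'fx': 348.3863132243057, 'fy': 348.3863132243057, 'cx': 250.7476242141721, 'cy': 194.69707333478516, 'position': array([ 0.50767411, -0.0448161 ,  0.96607266]), 'attitude': array([ 0.70967914, -0.70219126,  0.03949915, -0.04150618])}
wrist {'fx': 316.78685749960846, 'fy': 316.78685749960846, 'cx': 258.48788826419997, 'cy': 188.15271906669432, 'hand_eye': array([[ 2.47825215e-04, -9.60915728e-01, -2.76840934e-01,
         7.16394629e-02],
       [ 9.99999945e-01,  1.77704357e-04,  2.78377510e-04,
         8.33664796e-04],
       [-2.18301487e-04, -2.76840988e-01,  9.60915719e-01,
        -1.46975974e-01],
       [ 0.00000000e+00,  0.00000000e+00,  0.00000000e+00,
         1.00000000e+00]])}
```

View pics/top0.png

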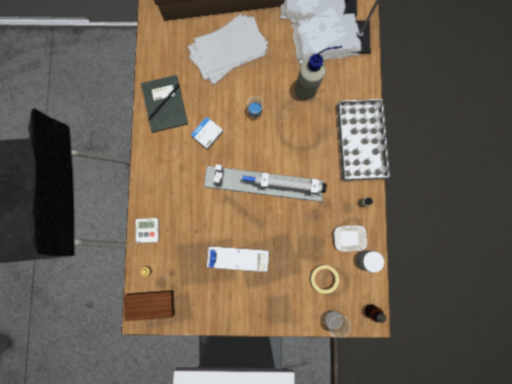

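View pics/side0.png

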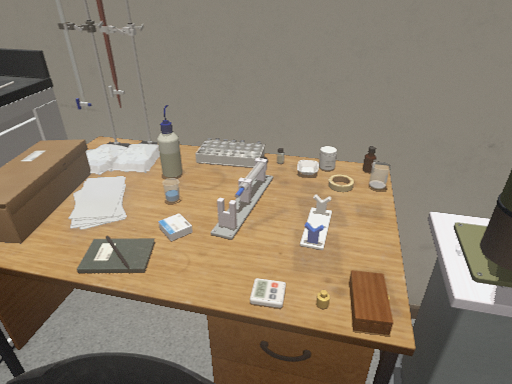

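The top picture shows the holder from about (207,178) to (325,190), with the fork at (218,175) and the blue end at about (248,180), pointing left. The cradle is at (238,259) with its blue post at (213,258). I'll measure these next.

```bash
cat > h.py <<'E'
from plant import r
import cv2,numpy as np
from scipy.spatial.transform import Rotation as R
def cam(n,s=None):
    p=r.camera_params(n)
    if n=="wrist":
        H=p["hand_eye"];Rt=R.from_quat(s["eef_rot"]).as_matrix()
        return p,Rt@H[:3,:3],Rt@H[:3,3]+s["tool_pos"]
    return p,R.from_quat(p["attitude"]).as_matrix(),np.array(p["position"])
def ray(c,u,v,z):
    p,M,o=c;d=M@[(u-p["cx"])/p["fx"],(v-p["cy"])/p["fy"],1]
    return o+d*(z-o[2])/d[2]
def proj(c,X):
    p,M,o=c;q=M.T@(np.array(X)-o);return np.array([p["cx"]+p["fx"]*q[0]/q[2],p["cy"]+p["fy"]*q[1]/q[2]])
def blobs(im,lo,hi,amin=8):
    m=cv2.inRange(cv2.cvtColor(im,cv2.COLOR_RGB2HSV),lo,hi)
    n,l,st,ce=cv2.connectedComponentsWithStats(m)
    return [(st[i][:5].tolist(),ce[i].round(1).tolist(),np.argwhere(l==i)[:,::-1]) for i in range(1,n) if st[i][4]>=amin]
E
python3 - <<'E'
from h import *
a=cv2.imread("pics/top0.png");b=cv2.imread("pics/side0.png")
A=cv2.resize(a[160:280,200:330],None,fx=5,fy=5,interpolation=cv2.INTER_CUBIC)
cv2.imwrite("pics/topc.png",A)
B=cv2.resize(b[150:250,200:340],None,fx=5,fy=5,interpolation=cv2.INTER_CUBIC)
cv2.imwrite("pics/sidec.png",B)
for n,im in(("top",a),("side",b)):
    c=cam(n)
    for st,ce,px in blobs(im[:,:,::-1],(105,120,60),(130,255,255)):
        print(n,st,ce,ray(c,*ce,.06).round(3),ray(c,*ce,.045).round(3))
E
```

```text
top [310, 55, 13, 12, 121] [315.7, 60.7] [ 0.983 -0.216  0.06 ] [ 0.991 -0.218  0.045]
top [249, 103, 8, 6, 16] [252.6, 105.1] [ 0.855 -0.044  0.06 ] [ 0.861 -0.044  0.045]
top [200, 118, 9, 8, 28] [204.5, 121.4] [0.809 0.085 0.06 ] [0.814 0.087 0.045]
top [192, 132, 5, 5, 11] [193.7, 133.9] [0.774 0.113 0.06 ] [0.778 0.115 0.045]
top [243, 176, 12, 6, 51] [248.5, 178.5] [ 0.655 -0.035  0.06 ] [ 0.657 -0.035  0.045]
top [210, 250, 6, 17, 67] [212.2, 258.1] [0.447 0.055 0.06 ] [0.446 0.057 0.045]
side [77, 100, 3, 9, 11] [77.8, 104.2] [ 1.546 -0.585  0.06 ] [ 1.579 -0.624  0.045]
side [161, 123, 10, 2, 12] [164.8, 123.7] [ 1.069 -0.456  0.06 ] [ 1.089 -0.491  0.045]
side [237, 188, 7, 7, 24] [240.0, 190.6] [ 0.656 -0.047  0.06 ] [ 0.663 -0.071  0.045]
side [305, 223, 12, 9, 27] [310.3, 227.0] [0.455 0.071 0.06 ] [0.456 0.05  0.045]
```

View pics/topc.png

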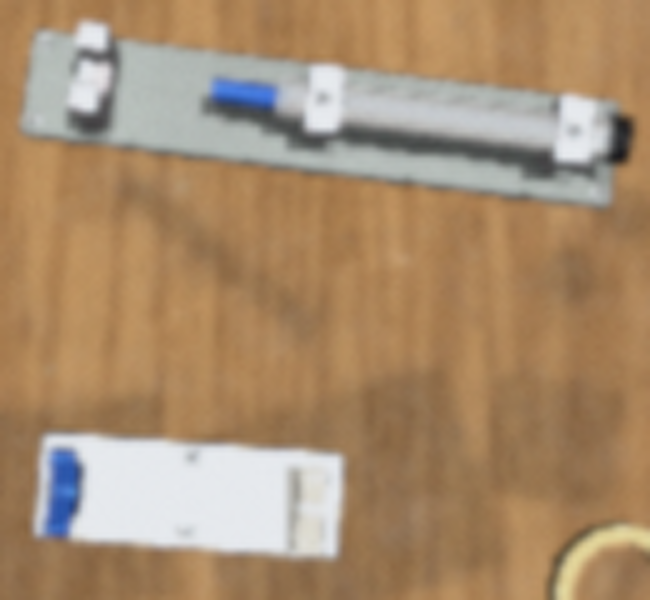

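View pics/sidec.png

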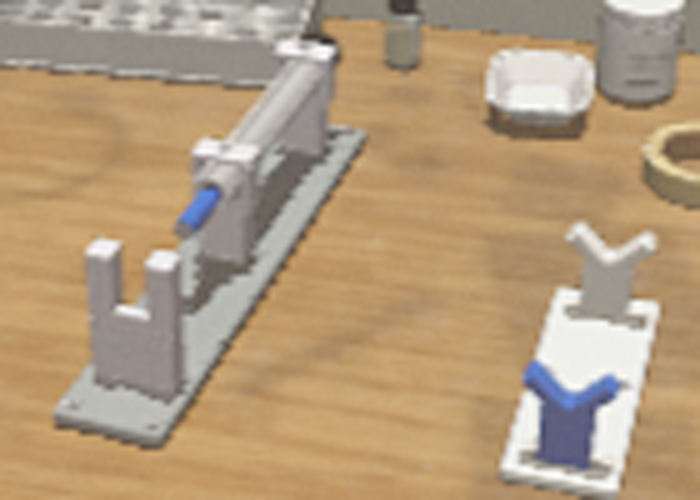

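```bash
python3 - <<'E'
from h import *
c=cam("top")
f=lambda U,V,z:ray(c,200+U/5-.4,160+V/5-.4,z)
H=[f(*p,.01) for p in((37,30),(632,102),(611,204),(22,133))]
print("plate",np.round(H,4)); print([np.linalg.norm(H[i]-H[i-3]).round(4) for i in range(4)], "centre",np.mean(H,0).round(4))
s1=f(325,98,.08);s2=f(577,130,.08);fk=f(91,76,.085);print("sad",s1,s2,"fork",fk, np.linalg.norm(fk-s1))
for a,b in((H[1],H[0]),(H[2],H[3]),(s2,s1),(s2,fk)): d=a-b;d=b-a;print("yaw",np.degrees(np.arctan2(d[1],d[0])).round(2))
C=[f(*p,.008) for p in((43,436),(343,454),(337,557),(35,538))]
print("cradle",np.round(C,4),[np.linalg.norm(C[i]-C[i-3]).round(4) for i in range(4)],np.mean(C,0).round(4))
for a,b in((C[1],C[0]),(C[2],C[3])): d=b-a;print("yaw",np.degrees(np.arctan2(d[1],d[0])).round(2))
print("blue tip",f(211,90,.06),"blue root",f(277,96,.06))
print(R.from_quat(r.get_state()["eef_rot"]).as_matrix().round(3))
E
```

```text
plate [[ 0.6982  0.0814  0.01  ]
 [ 0.661  -0.2498  0.01  ]
 [ 0.604  -0.2375  0.01  ]
 [ 0.6401  0.0883  0.01  ]]
[np.float64(0.3334), np.float64(0.0583), np.float64(0.3278), np.float64(0.0585)] centre [ 0.6508 -0.0794  0.01  ]
sad [ 0.65018023 -0.07695876  0.08      ] [ 0.6349014  -0.20641152  0.08      ] fork [0.65954198 0.0432305  0.085     ] 0.12065696094383409
yaw 83.59
yaw 83.67
yaw 83.27
yaw 84.36
cradle [[ 0.474   0.0728  0.008 ]
 [ 0.4661 -0.0906  0.008 ]
 [ 0.4111 -0.0876  0.008 ]
 [ 0.4194  0.0758  0.008 ]] [np.float64(0.1635), np.float64(0.0551), np.float64(0.1636), np.float64(0.0547)] [ 0.4426 -0.0074  0.008 ]
yaw 87.23
yaw 87.09
blue tip [ 0.6570363  -0.01763422  0.06      ] blue root [ 0.65419974 -0.05241679  0.06      ]
[[-0.968  0.249 -0.   ]
 [ 0.249  0.968 -0.001]
 [-0.    -0.001 -1.   ]]
```

The top crop shows the saddles at crop (325,98) and (577,130), the fork at (91,76), and the blue part of the shaft from (211,90) to (277,96). The side crop shows the fork open at the top and both cradle Vs clear. The measured sizes match: plate about 330 mm, fork to saddle 121 mm against 123, cradle 163.5 mm. I'll move to hover over the blue end.

```bash
cat >> h.py <<'E'
Hy=np.radians(83.8);U=np.array([np.cos(Hy),np.sin(Hy),0]);M=np.array([.6525,-.052,0])
def rel(tgt,yaw):
    "tool-frame shift and turn from the pose now to TCP tgt, tool down with tool x at yaw (rad)"
    s=r.get_state();Rt=R.from_quat(s["eef_rot"])
    T=R.from_matrix(np.array([[np.cos(yaw),np.sin(yaw),0],[np.sin(yaw),-np.cos(yaw),0],[0,0,-1]]))
    print("t",round(float(s["clock"]),2),"pos",s["tool_pos"].round(4),"F",s["contact_force"].round(1),"open",round(float(s["opening"]),3),"ff",round(float(s["finger_force"]),1))
    print("xyz",Rt.inv().apply(np.array(tgt)-s["tool_pos"]).round(4),"rot",(Rt.inv()*T).as_rotvec().round(4))
E
python3 -c "
from h import *
rel(M+.017*U+[0,0,.16],Hy)"
```

```text
t 0.15 pos [0.1556 0.6048 0.2381] F [-0.  -0.8  0.4] open 1.0 ff 0.0
xyz [-0.6424 -0.4954  0.0789] rot [-1.1000e-03  1.1000e-03  1.4273e+00]
```

>>> carry_out:
  plan:
    - {"rot":[0,0,0.119],"xyz":[-0.025,-0.019,0.003],"grip":0}
    - {"rot":[0,0,0.238],"xyz":[-0.05,-0.039,0.006],"grip":0}
    - {"rot":[0,0,0.357],"xyz":[-0.075,-0.058,0.009],"grip":0}
    - {"rot":[0,0,0.476],"xyz":[-0.1,-0.077,0.012],"grip":0}
    - {"rot":[0,0,0.595],"xyz":[-0.125,-0.096,0.015],"grip":0}
    - {"rot":[0,0,0.714],"xyz":[-0.15,-0.116,0.018],"grip":0}
    - {"rot":[0,0,0.833],"xyz":[-0.175,-0.135,0.021],"grip":0}
    - {"rot":[0,0,0.952],"xyz":[-0.2,-0.154,0.024],"grip":0}

```text
clock: 0.82
tool_pos: [0.3116, 0.405, 0.2146]
eef_rot: [0.569, 0.823, -0.0, 0.0]
contact_force: [1.0, 0.5, -0.2]
opening: 1.001
finger_force: 0.0
```

```bash
python3 -c "
from h import *
rel(M+.017*U+[0,0,.16],Hy)"
```

```text
t 0.82 pos [0.3116 0.405  0.2146] F [ 1.   0.5 -0.2] open 1.001 ff 0.0
xyz [-0.5328  0.165   0.0546] rot [-1.000e-04  1.000e-04  4.696e-01]
```

>>> carry_out:
  plan:
    - {"rot":[0,0,0.058],"xyz":[-0.038,0.012,0.004],"grip":0}
    - {"rot":[0,0,0.117],"xyz":[-0.076,0.024,0.008],"grip":0}
    - {"rot":[0,0,0.176],"xyz":[-0.114,0.035,0.012],"grip":0}
    - {"rot":[0,0,0.235],"xyz":[-0.152,0.047,0.016],"grip":0}
    - {"rot":[0,0,0.293],"xyz":[-0.19,0.059,0.02],"grip":0}
    - {"rot":[0,0,0.352],"xyz":[-0.228,0.071,0.024],"grip":0}
    - {"rot":[0,0,0.41],"xyz":[-0.266,0.083,0.028],"grip":0}
    - {"rot":[0,0,0.47],"xyz":[-0.3,0.093,0.03],"grip":0}

```text
clock: 1.48
tool_pos: [0.5067, 0.1572, 0.1842]
eef_rot: [0.744, 0.668, -0.0, 0.0]
contact_force: [0.0, 0.6, 0.0]
opening: 0.999
finger_force: 0.0
```

```bash
python3 -c "
from h import *
rel(M+.017*U+[0,0,.16],Hy)"
```

```text
t 1.48 pos [0.5067 0.1572 0.1842] F [0.  0.6 0. ] open 0.999 ff 0.0
xyz [-0.1754  0.1674  0.0243] rot [-0.0002  0.0006  0.0012]
```

>>> carry_out:
  plan:
    - {"rot":[0,0,0],"xyz":[-0.025,0.024,0.003],"grip":0}
    - {"rot":[0,0,0],"xyz":[-0.05,0.048,0.006],"grip":0}
    - {"rot":[0,0,0],"xyz":[-0.075,0.072,0.01],"grip":0}
    - {"rot":[0,0,0],"xyz":[-0.1,0.096,0.014],"grip":0}
    - {"rot":[0,0,0],"xyz":[-0.125,0.12,0.018],"grip":0}
    - {"rot":[0,0,0],"xyz":[-0.15,0.144,0.022],"grip":0}
    - {"rot":[0,0,0],"xyz":[-0.175,0.167,0.024],"grip":0}
    - {"rot":[0,0,0],"xyz":[-0.175,0.167,0.024],"grip":0}

```text
clock: 2.15
tool_pos: [0.6566, -0.0409, 0.1601]
eef_rot: [0.746, 0.666, -0.001, 0.004]
contact_force: [0.1, -1.3, 0.4]
opening: 1.003
finger_force: 0.0
```

```bash
python3 - <<'E'
from h import *
rel(M+.017*U+[0,0,.041],Hy)
s=r.get_state();im=r.snapshot("wrist");cv2.imwrite("pics/w1.png",im[:,:,::-1])
c=cam("wrist",s)
for st,ce,px in blobs(im,(105,120,60),(130,255,255),100):
    P=[ray(c,u,v,.06) for u,v in px]; P=np.array(P)-M; n=np.array([-U[1],U[0],0])
    a=P@U;b=P@n; print(st,ce,"along",np.percentile(a,[1,50,99]).round(4),"across",np.percentile(b,[1,50,99]).round(4))
E
```

```text
t 2.15 pos [ 0.6566 -0.0409  0.1601] F [ 0.1 -1.3  0.4] open 1.003 ff 0.0
xyz [ 0.0062 -0.0033  0.119 ] rot [ 0.004   0.0061 -0.0038]
[0, 84, 28, 14, 120] [11.2, 90.9] along [0.0838 0.0879 0.0929] across [0.1699 0.1811 0.1879]
[249, 160, 15, 45, 659] [256.0, 182.3] along [-0.0017  0.017   0.0343] across [-0.0067 -0.001   0.0048]
```

View pics/w1.png

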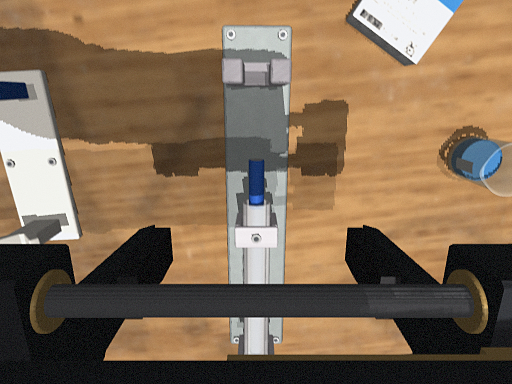

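The wrist view shows the blue sleeve from (256,204) at the mouth to its tip at (256,160), the saddle at (256,237) and the fork at (256,70). The tip is 34 mm out and the line is within 1 mm, so I'll go down.

>>> carry_out:
  plan:
    - {"rot":[0.004,0.006,-0.004],"xyz":[0.005,-0.002,0.02],"grip":0}
    - {"rot":[0.004,0.006,-0.004],"xyz":[0.005,-0.002,0.045],"grip":60}
    - {"rot":[0.004,0.006,-0.004],"xyz":[0.005,-0.002,0.07],"grip":100}
    - {"rot":[0.004,0.006,-0.004],"xyz":[0.005,-0.002,0.095],"grip":100}
    - {"rot":[0.004,0.006,-0.004],"xyz":[0.005,-0.002,0.11],"grip":100}
    - {"rot":[0.004,0.006,-0.004],"xyz":[0.005,-0.002,0.119],"grip":100}
    - {"rot":[0.004,0.006,-0.004],"xyz":[0.005,-0.002,0.119],"grip":100}
  squeeze: 35

```text
clock: 2.78
tool_pos: [0.6506, -0.0254, 0.0399]
eef_rot: [0.741, 0.672, -0.0, -0.005]
contact_force: [-0.4, 0.5, -0.3]
opening: 0.613
finger_force: 0.0
```

```bash
python3 - <<'E'
from h import *
rel(M+.016*U+[.001,0,.041],Hy)
s=r.get_state();im=r.snapshot("wrist");cv2.imwrite("pics/w2.png",im[:,:,::-1]);c=cam("wrist",s)
for p in([.034,.06],[.09,.085],[.106,.085]): print(proj(c,M+p[0]*U+[0,0,p[1]]).round(0))
E
```

```text
t 2.78 pos [ 0.6506 -0.0254  0.0399] F [-0.4  0.5 -0.3] open 0.613 ff 0.0
xyz [-0.0101  0.0056 -0.0012] rot [-0.0077 -0.0062  0.0101]
[270. 249.]
[275. 124.]
[276.  70.]
```

View pics/w2.png

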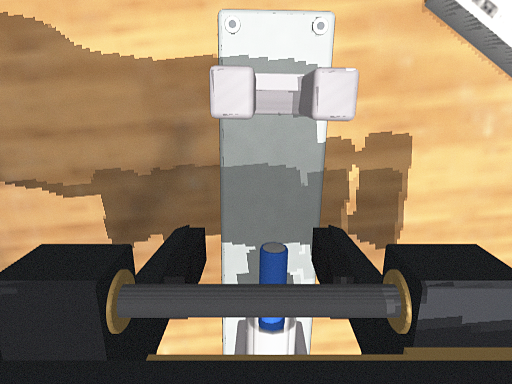

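The wrist view shows the blue tip at (273,247) between the open fingers and the fork at rows 67–118, close to the predicted 70–124. The last reading was taken before the arm settled, so I'll trim the pose and re-read.

>>> carry_out:
  plan:
    - {"rot":[-0.004,-0.006,0.004],"xyz":[-0.006,0.003,0],"grip":100}
    - {"rot":[-0.004,-0.006,0.004],"xyz":[-0.006,0.003,0],"grip":100}
    - {"rot":[-0.004,-0.006,0.004],"xyz":[-0.006,0.003,0],"grip":100}
    - {"rot":[-0.004,-0.006,0.004],"xyz":[-0.006,0.003,0],"grip":100}

```text
clock: 3.17
tool_pos: [0.6552, -0.0328, 0.0427]
eef_rot: [0.743, 0.67, 0.001, 0.001]
contact_force: [0.9, -0.6, -0.0]
opening: 0.609
finger_force: 0.0
```

```bash
python3 - <<'E'
from h import *
rel(M+.016*U+[.001,0,.041],Hy)
E
```

```text
t 3.17 pos [ 0.6552 -0.0328  0.0427] F [ 0.9 -0.6 -0. ] open 0.609 ff 0.0
xyz [-0.0032  0.0004  0.0017] rot [ 0.0017 -0.0002  0.0049]
```

>>> carry_out:
  plan:
    - {"rot":[0,0,0.003],"xyz":[-0.002,0,0.001],"grip":150}
    - {"rot":[0,0,0.003],"xyz":[-0.002,0,0.001],"grip":200}
    - {"rot":[0,0,0.003],"xyz":[-0.002,0,0.001],"grip":255}
    - {"rot":[0,0,0.003],"xyz":[-0.002,0,0.001],"grip":255}
    - {"rot":[0,0,0.003],"xyz":[-0.002,0,0.001],"grip":255}
    - {"rot":[0,0,0.003],"xyz":[-0.002,0,0.001],"grip":255}
    - {"rot":[0,0,0.003],"xyz":[-0.002,0,0.001],"grip":255}
  squeeze: 35

```text
clock: 3.75
tool_pos: [0.655, -0.0345, 0.0408]
eef_rot: [0.744, 0.669, 0.001, 0.0]
contact_force: [0.4, 0.7, -0.5]
opening: 0.121
finger_force: 34.4
```

```bash
python3 - <<'E'
from h import *
rel(M+.075*U+[.001,0,.041],Hy)
E
```

```text
t 3.75 pos [ 0.655  -0.0345  0.0408] F [ 0.4  0.7 -0.5] open 0.121 ff 34.4
xyz [ 0.0575  0.0005 -0.0002] rot [ 0.0015 -0.0002  0.0024]
```

>>> carry_out:
  plan:
    - {"rot":[0,0,0.002],"xyz":[0.006,0,0],"grip":255}
    - {"rot":[0,0,0.002],"xyz":[0.016,0,0],"grip":255}
    - {"rot":[0,0,0.002],"xyz":[0.028,0,0],"grip":255}
    - {"rot":[0,0,0.002],"xyz":[0.04,0,0],"grip":255}
    - {"rot":[0,0,0.002],"xyz":[0.05,0,0],"grip":255}
    - {"rot":[0,0,0.002],"xyz":[0.056,0,0],"grip":255}
    - {"rot":[0,0,0.002],"xyz":[0.058,0,0],"grip":255}
    - {"rot":[0,0,0.002],"xyz":[0.058,0,0],"grip":255}

```text
clock: 4.42
tool_pos: [0.6606, 0.0253, 0.0406]
eef_rot: [0.744, 0.669, 0.001, -0.001]
contact_force: [2.3, 2.4, -0.0]
opening: 0.114
finger_force: 34.4
```

```bash
cat >> h.py <<'E'
def tip(name="top"):
    "blue sleeve extents along/across the holder line, m from the mouth"
    c=cam(name,r.get_state());im=r.snapshot(name);n=np.array([-U[1],U[0],0])
    for st,ce,px in blobs(im,(105,120,40),(130,255,255),5):
        P=np.array([ray(c,u,v,.06) for u,v in px])-M;a=P@U;b=P@n
        if abs(np.median(b))<.03 and -.05<np.median(a)<.3: print(name,"along",np.percentile(a,[2,98]).round(4),"across",np.median(b).round(4),len(px))
E
python3 - <<'E'
from h import *
rel(M+.016*U+[.001,0,.041],Hy);tip("top");tip("wrist")
E
```

```text
t 4.42 pos [0.6606 0.0253 0.0406] F [ 2.3  2.4 -0. ] open 0.114 ff 34.4
xyz [-0.0616  0.0012 -0.0005] rot [-0.     -0.0016  0.0021]
wrist along [0.0676 0.0928] across 0.0007 1415
```

>>> carry_out:
  plan:
    - {"rot":[0,0,0],"xyz":[0,0,0],"grip":180}
    - {"rot":[0,0,0],"xyz":[0,0,0],"grip":120}
    - {"rot":[0,0,0],"xyz":[0,0,0],"grip":120}
    - {"rot":[0,0,0],"xyz":[-0.015,0,0],"grip":120}
    - {"rot":[0,0,0],"xyz":[-0.035,0,0],"grip":120}
    - {"rot":[0,0,0],"xyz":[-0.05,0,0],"grip":120}
    - {"rot":[0,0,0],"xyz":[-0.057,0,0],"grip":120}
    - {"rot":[0,0,0],"xyz":[-0.058,0,0],"grip":120}

```text
clock: 5.18
tool_pos: [0.6536, -0.0388, 0.0407]
eef_rot: [0.746, 0.666, -0.001, 0.001]
contact_force: [-0.0, -0.1, 0.1]
opening: 0.529
finger_force: 0.0
```

>>> carry_out:
  plan:
    - {"rot":[0,0,0],"xyz":[0,0,0],"grip":120}
    - {"rot":[0,0,0],"xyz":[0,0,0],"grip":180}
    - {"rot":[0,0,0],"xyz":[0,0,0],"grip":220}
    - {"rot":[0,0,0],"xyz":[0,0,0],"grip":255}
    - {"rot":[0,0,0],"xyz":[0,0,0],"grip":255}
    - {"rot":[0,0,0],"xyz":[0,0,0],"grip":255}
    - {"rot":[0,0,0],"xyz":[0,0,0],"grip":255}
  squeeze: 35

```text
clock: 5.77
tool_pos: [0.655, -0.0342, 0.0409]
eef_rot: [0.744, 0.668, 0.001, 0.001]
contact_force: [1.2, -0.0, 0.4]
opening: 0.12
finger_force: 34.3
```

```bash
python3 - <<'E'
from h import *
rel(M+.075*U+[.001,0,.041],Hy);tip("top");tip("wrist")
E
```

```text
t 5.77 pos [ 0.655  -0.0342  0.0409] F [ 1.2 -0.   0.4] open 0.12 ff 34.3
xyz [ 0.0571  0.0005 -0.0001] rot [ 0.0017 -0.0003  0.0007]
wrist along [0.0534 0.0927] across 0.0004 3130
```

>>> carry_out:
  plan:
    - {"rot":[0,0,0.001],"xyz":[0.006,0,0],"grip":255}
    - {"rot":[0,0,0.001],"xyz":[0.016,0,0],"grip":255}
    - {"rot":[0,0,0.001],"xyz":[0.028,0,0],"grip":255}
    - {"rot":[0,0,0.001],"xyz":[0.04,0,0],"grip":255}
    - {"rot":[0,0,0.001],"xyz":[0.05,0,0],"grip":255}
    - {"rot":[0,0,0.001],"xyz":[0.056,0,0],"grip":255}
    - {"rot":[0,0,0.001],"xyz":[0.058,0,0],"grip":255}
    - {"rot":[0,0,0.001],"xyz":[0.058,0,0],"grip":255}

```text
clock: 6.53
tool_pos: [0.6606, 0.025, 0.0406]
eef_rot: [0.744, 0.668, 0.001, -0.0]
contact_force: [0.5, 0.6, -1.8]
opening: 0.117
finger_force: 34.4
```

```bash
python3 - <<'E'
from h import *
rel(M+.016*U+[.001,0,.041],Hy);tip("top");tip("wrist")
E
```

```text
t 6.53 pos [0.6606 0.025  0.0406] F [ 0.5  0.6 -1.8] open 0.117 ff 34.4
xyz [-0.0613  0.0012 -0.0005] rot [ 0.     -0.0014  0.001 ]
wrist along [0.1121 0.1517] across 0.0011 3169
```

>>> carry_out:
  plan:
    - {"rot":[0,0,0],"xyz":[0,0,0],"grip":180}
    - {"rot":[0,0,0],"xyz":[0,0,0],"grip":120}
    - {"rot":[0,0,0],"xyz":[0,0,0],"grip":120}
    - {"rot":[0,0,0],"xyz":[-0.015,0,0],"grip":120}
    - {"rot":[0,0,0],"xyz":[-0.033,0,0],"grip":120}
    - {"rot":[0,0,0],"xyz":[-0.047,0,0],"grip":120}
    - {"rot":[0,0,0],"xyz":[-0.053,0,0],"grip":120}
    - {"rot":[0,0,0],"xyz":[-0.054,0,0],"grip":120}

```text
clock: 7.3
tool_pos: [0.6541, -0.0343, 0.0407]
eef_rot: [0.746, 0.666, -0.001, 0.001]
contact_force: [-0.0, -0.9, -0.5]
opening: 0.535
finger_force: 0.0
```

>>> carry_out:
  plan:
    - {"rot":[0,0,0],"xyz":[0,0,0],"grip":120}
    - {"rot":[0,0,0],"xyz":[0,0,0],"grip":180}
    - {"rot":[0,0,0],"xyz":[0,0,0],"grip":220}
    - {"rot":[0,0,0],"xyz":[0,0,0],"grip":255}
    - {"rot":[0,0,0],"xyz":[0,0,0],"grip":255}
    - {"rot":[0,0,0],"xyz":[0,0,0],"grip":255}
    - {"rot":[0,0,0],"xyz":[0,0,0],"grip":255}
  squeeze: 55

```text
clock: 7.88
tool_pos: [0.6554, -0.0302, 0.0409]
eef_rot: [0.744, 0.668, 0.001, 0.0]
contact_force: [0.3, -0.1, 1.1]
opening: 0.112
finger_force: 54.0
```

```bash
python3 - <<'E'
from h import *
rel(M+.075*U+[.001,0,.041],Hy);tip("top");tip("wrist")
E
```

```text
t 7.88 pos [ 0.6554 -0.0302  0.0409] F [ 0.3 -0.1  1.1] open 0.112 ff 54.0
xyz [ 0.0531  0.0005 -0.0001] rot [ 0.0016 -0.0004 -0.0003]
top along [0.1184 0.1479] across 0.0019 44
wrist along [0.1127 0.1275] across 0.0046 641
wrist along [0.1127 0.1275] across -0.0029 543
```

>>> carry_out:
  plan:
    - {"rot":[0,0,0],"xyz":[0.006,0,0],"grip":255}
    - {"rot":[0,0,0],"xyz":[0.016,0,0],"grip":255}
    - {"rot":[0,0,0],"xyz":[0.028,0,0],"grip":255}
    - {"rot":[0,0,0],"xyz":[0.04,0,0],"grip":255}
    - {"rot":[0,0,0],"xyz":[0.049,0,0],"grip":255}
    - {"rot":[0,0,0],"xyz":[0.054,0,0],"grip":255}
    - {"rot":[0,0,0],"xyz":[0.055,0,0],"grip":255}
    - {"rot":[0,0,0],"xyz":[0.055,0,0],"grip":255}

```text
clock: 8.65
tool_pos: [0.6605, 0.026, 0.0405]
eef_rot: [0.744, 0.668, 0.0, -0.001]
contact_force: [0.8, 0.5, -1.3]
opening: 0.112
finger_force: 54.2
```

```bash
python3 - <<'E'
from h import *
rel(M+.075*U+[.001,0,.041],Hy);tip("top")
im=r.snapshot("side");A=cv2.resize(im[110:250,180:340,::-1],None,fx=4,fy=4,interpolation=cv2.INTER_CUBIC);cv2.imwrite("pics/s3.png",A)
E
```

```text
t 8.65 pos [0.6605 0.026  0.0405] F [ 0.8  0.5 -1.3] open 0.112 ff 54.2
xyz [-0.0033  0.0015 -0.0005] rot [-0.0004 -0.0015  0.0007]
```

View pics/s3.png

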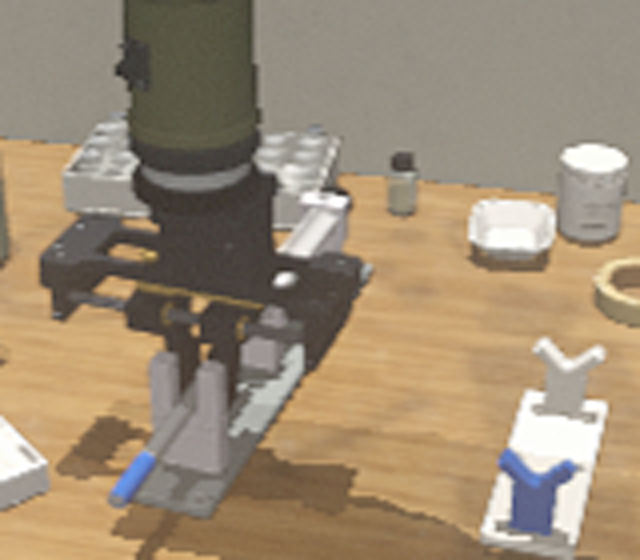

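The side crop shows the gripper behind the fork and the shaft through the slot, with the blue end at crop (120,490). By the readings the plain end is about 6 mm past the mouth. I'll draw 2 mm more and lift carefully.

>>> carry_out:
  plan:
    - {"rot":[0,0,0],"xyz":[0.001,0,0],"grip":255}
    - {"rot":[0,0,0],"xyz":[0.002,0,0],"grip":255}
    - {"rot":[0,0,0],"xyz":[0.002,0,-0.002],"grip":255}
    - {"rot":[0,0,0],"xyz":[0.002,0,-0.004],"grip":255}
    - {"rot":[0,0,0],"xyz":[0.002,0,-0.007],"grip":255}
    - {"rot":[0,0,0],"xyz":[0.002,0,-0.01],"grip":255}
    - {"rot":[0,0,0],"xyz":[0.002,0,-0.012],"grip":255}
    - {"rot":[0,0,0],"xyz":[0.002,0,-0.012],"grip":255}
  squeeze: 60

```text
clock: 9.42
tool_pos: [0.6609, 0.0261, 0.0533]
eef_rot: [0.745, 0.668, 0.0, 0.0]
contact_force: [0.3, -0.1, -2.2]
opening: 0.11
finger_force: 59.2
```

```bash
python3 - <<'E'
from h import *
s=r.get_state();print(s["contact_force"],s["moment"],s["tool_pos"])
rel(M+.075*U+[.001,0,.13],Hy);tip("top");tip("side")
E
```

```text
[ 0.33189692 -0.10438197 -2.19024001] [-0.11845999  0.05946947  0.03105495] [0.66094046 0.02614053 0.05329196]
t 9.42 pos [0.6609 0.0261 0.0533] F [ 0.3 -0.1 -2.2] open 0.11 ff 59.2
xyz [-0.0035  0.0011 -0.0767] rot [ 0.0005 -0.0003 -0.0007]
side along [0.1497 0.1851] across -0.0078 38
```

>>> carry_out:
  plan:
    - {"rot":[0,0,0],"xyz":[0,0,-0.006],"grip":255}
    - {"rot":[0,0,0],"xyz":[0,0,-0.016],"grip":255}
    - {"rot":[0,0,0],"xyz":[0,0,-0.028],"grip":255}
    - {"rot":[0,0,0],"xyz":[0,0,-0.042],"grip":255}
    - {"rot":[0,0,0],"xyz":[0,0,-0.056],"grip":255}
    - {"rot":[0,0,0],"xyz":[0,0,-0.068],"grip":255}
    - {"rot":[0,0,0],"xyz":[0,0,-0.075],"grip":255}
    - {"rot":[0,0,0],"xyz":[0,0,-0.077],"grip":255}

```text
clock: 10.18
tool_pos: [0.6618, 0.0261, 0.132]
eef_rot: [0.745, 0.668, 0.001, 0.001]
contact_force: [0.6, 0.3, -2.5]
opening: 0.111
finger_force: 59.2
```

```bash
python3 - <<'E'
from h import *
rel(M+.075*U+[.001,0,.13],Hy)
s=r.get_state();im=r.snapshot("wrist");cv2.imwrite("pics/w4.png",im[:,:,::-1]);c=cam("wrist",s)
for p in((.21,.149),(.17,.149)): print("pred",proj(c,M+(p[0]-.0)*U+[.001,0,p[1]]).round(1))
for st,ce,px in blobs(im,(105,120,40),(130,255,255),60):print(st,ce)
c=cam("side");im=r.snapshot("side")
print("side pred",[proj(c,M+a*U+[.001,0,.149]).round(1) for a in(.208,.168)])
for st,ce,px in blobs(im,(105,120,40),(130,255,255),15):print(st,ce)
cv2.imwrite("pics/s4.png",cv2.resize(im[60:260,160:360,::-1],None,fx=3,fy=3,interpolation=cv2.INTER_CUBIC))
E
```

```text
t 10.18 pos [0.6618 0.0261 0.132 ] F [ 0.6  0.3 -2.5] open 0.111 ff 59.2
xyz [-0.0035  0.0002  0.002 ] rot [ 0.0031 -0.0007 -0.0008]
pred [259.6 -83.3]
pred [259.5  43.7]
[242, 0, 33, 48, 1537] [258.0, 22.8]
[0, 165, 25, 22, 435] [10.5, 173.9]
side pred [array([204.5, 201.9]), array([212.6, 192.6])]
[205, 191, 10, 10, 42] [209.7, 195.3]
[306, 223, 17, 9, 31] [313.7, 227.6]
```

View pics/s4.png

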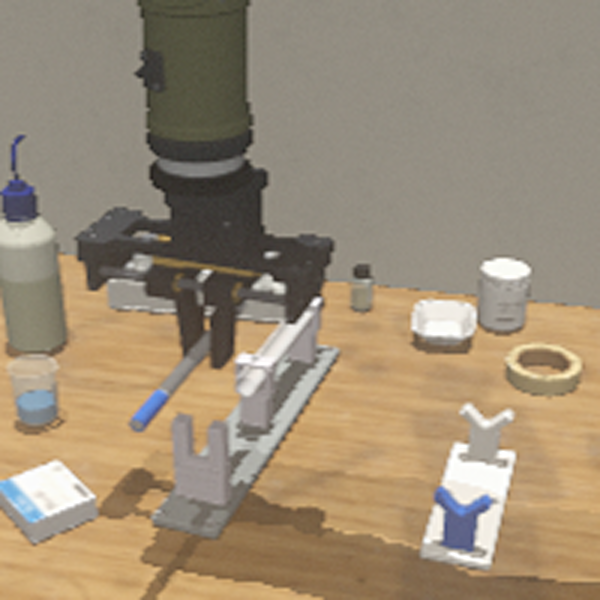

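The side crop shows the shaft held level, well above the fork, with its blue end at crop (135,420) facing the camera, so it is free. I'll carry it over the cradle.

```bash
cat >> h.py <<'E'
Cy=np.radians(87.15);UC=np.array([np.cos(Cy),np.sin(Cy),0]);CC=np.array([.4426,-.0074,0])
E
python3 - <<'E'
from h import *
rel(CC-.0295*UC+[0,0,.11],Cy)
E
```

```text
t 10.28 pos [0.6609 0.0261 0.1303] F [ 0.3 -0.2 -2. ] open 0.114 ff 59.2
xyz [-0.0865 -0.2116  0.0201] rot [ 0.0006 -0.0002 -0.0592]
```

>>> carry_out:
  plan:
    - {"rot":[0,0,-0.01],"xyz":[-0.008,-0.02,0],"grip":255}
    - {"rot":[0,0,-0.02],"xyz":[-0.02,-0.05,0],"grip":255}
    - {"rot":[0,0,-0.03],"xyz":[-0.034,-0.085,0.003],"grip":255}
    - {"rot":[0,0,-0.04],"xyz":[-0.05,-0.12,0.008],"grip":255}
    - {"rot":[0,0,-0.05],"xyz":[-0.064,-0.155,0.012],"grip":255}
    - {"rot":[0,0,-0.059],"xyz":[-0.076,-0.185,0.016],"grip":255}
    - {"rot":[0,0,-0.059],"xyz":[-0.083,-0.203,0.018],"grip":255}
    - {"rot":[0,0,-0.059],"xyz":[-0.086,-0.211,0.02],"grip":255}

```text
clock: 10.95
tool_pos: [0.4372, -0.0376, 0.1093]
eef_rot: [0.725, 0.689, -0.002, -0.002]
contact_force: [-0.3, -0.4, -1.5]
opening: 0.111
finger_force: 59.2
```

>>> carry_out:
  plan:
    - {"rot":[0,0,0],"xyz":[0,0,0],"grip":255}
    - {"rot":[0,0,0],"xyz":[0,0,0],"grip":255}
    - {"rot":[0,0,0],"xyz":[0,0,0],"grip":255}
    - {"rot":[0,0,0],"xyz":[0,0,0],"grip":255}

```text
clock: 11.28
tool_pos: [0.4439, -0.0359, 0.1096]
eef_rot: [0.724, 0.69, 0.001, 0.001]
contact_force: [-0.6, -0.6, -1.8]
opening: 0.112
finger_force: 59.2
```

```bash
python3 - <<'E'
from h import *
rel(CC-.0295*UC+[0,0,.031],Cy)
s=r.get_state();im=r.snapshot("wrist");cv2.imwrite("pics/w5.png",im[:,:,::-1]);c=cam("wrist",s)
for a,z in((.1,.129),(.06,.129)): print("shaft pred",proj(c,s["tool_pos"]*[1,1,0]+(a+.0295)*UC+[0,0,z]).round(1))
n=np.array([-UC[1],UC[0],0])
for q in(-.0165,0,.0165): print("notch pred",[proj(c,CC+a*UC+q*n+[0,0,.06 if q else .0415]).round(1) for a in(.072,.058)])
E
```

```text
t 11.28 pos [ 0.4439 -0.0359  0.1096] F [-0.6 -0.6 -1.8] open 0.112 ff 59.2
xyz [-0.0012 -0.003   0.0786] rot [ 0.0028 -0.0005  0.0007]
shaft pred [259.5 -80. ]
shaft pred [259.3  48.5]
notch pred [array([282.8,  45.7]), array([282.2,  71.7])]
notch pred [array([254.3,  50.2]), array([254.3,  73.9])]
notch pred [array([225.1,  45.6]), array([225.8,  71.6])]
```

View pics/w5.png

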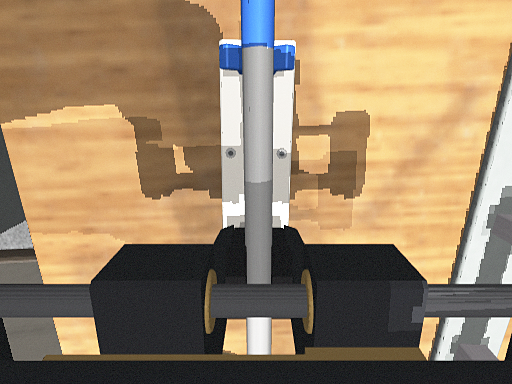

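The wrist view shows the shaft at column 258 directly over the blue post, which spans columns 219–295 (centre 257) and rows 44–70 as predicted. The sleeve root is at row 46. Aligned, so I'll go down.

>>> carry_out:
  plan:
    - {"rot":[0,0,0],"xyz":[0,0.001,0.006],"grip":255}
    - {"rot":[0,0,0],"xyz":[0,0.001,0.016],"grip":255}
    - {"rot":[0,0,0],"xyz":[0,0.001,0.028],"grip":255}
    - {"rot":[0,0,0],"xyz":[0,0.001,0.04],"grip":255}
    - {"rot":[0,0,0],"xyz":[0,0.001,0.052],"grip":255}
    - {"rot":[0,0,0],"xyz":[0,0.001,0.06],"grip":255}
    - {"rot":[0,0,0],"xyz":[0,0.001,0.066],"grip":255}
    - {"rot":[0,0,0],"xyz":[0,0.001,0.068],"grip":255}

```text
clock: 12.0
tool_pos: [0.4429, -0.0365, 0.0413]
eef_rot: [0.724, 0.689, -0.001, -0.001]
contact_force: [0.1, 0.1, -2.1]
opening: 0.109
finger_force: 59.2
```

>>> carry_out:
  plan:
    - {"rot":[0,0,0],"xyz":[0,0,0],"grip":255}
    - {"rot":[0,0,0],"xyz":[0,0,0.001],"grip":255}
    - {"rot":[0,0,0],"xyz":[0,0,0.003],"grip":255}
    - {"rot":[0,0,0],"xyz":[0,0,0.005],"grip":255}
    - {"rot":[0,0,0],"xyz":[0,0,0.007],"grip":255}
    - {"rot":[0,0,0],"xyz":[0,0,0.008],"grip":255}
    - {"rot":[0,0,0],"xyz":[0,0,0.008],"grip":255}

```text
clock: 12.58
tool_pos: [0.4458, -0.0368, 0.036]
eef_rot: [0.725, 0.689, -0.002, -0.002]
contact_force: [0.1, 0.1, -1.7]
opening: 0.11
finger_force: 59.2
```

```bash
python3 - <<'E'
from h import *
s=r.get_state();print(s["moment"].round(3));rel(CC-.0295*UC+[0,0,.031],Cy)
E
```

```text
[-0.08   0.085  0.013]
t 12.58 pos [ 0.4458 -0.0368  0.036 ] F [ 0.1  0.1 -1.7] open 0.11 ff 59.2
xyz [-0.0003 -0.0047  0.0051] rot [-0.0049 -0.0003 -0.0003]
```

>>> carry_out:
  plan:
    - {"rot":[0,0,0],"xyz":[0,0,0],"grip":255}
    - {"rot":[0,0,0],"xyz":[0,0,0],"grip":255}
    - {"rot":[0,0,0],"xyz":[0,0,0],"grip":255}

```text
clock: 12.83
tool_pos: [0.4456, -0.0368, 0.0362]
eef_rot: [0.725, 0.689, -0.002, -0.002]
contact_force: [-0.5, 0.7, -1.8]
opening: 0.107
finger_force: 59.2
```

```bash
python3 - <<'E'
from h import *
s=r.get_state();print(s["moment"].round(3));rel(CC-.0295*UC+[0,0,.031],Cy)
im=r.snapshot("side");cv2.imwrite("pics/s6.png",cv2.resize(im[170:260,250:370,::-1],None,fx=6,fy=6,interpolation=cv2.INTER_CUBIC))
E
```

```text
[-0.111  0.056 -0.039]
t 12.83 pos [ 0.4456 -0.0368  0.0362] F [-0.5  0.7 -1.8] open 0.107 ff 59.2
xyz [-0.0003 -0.0044  0.0052] rot [-0.0053 -0.0003 -0.0004]
```

View pics/s6.png

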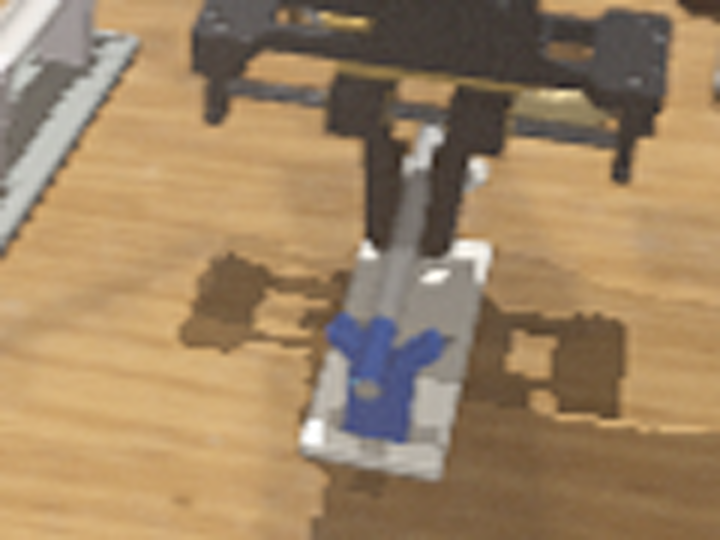

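The side crop shows the shaft inside the blue V but a little left of centre (+x), with the end at crop (368,388), and not yet at the bottom. I'll shift it 3 mm back and lower it slowly.

>>> carry_out:
  plan:
    - {"rot":[-0.002,0,0],"xyz":[0,-0.001,0],"grip":255}
    - {"rot":[-0.004,0,0],"xyz":[0,-0.002,0],"grip":255}
    - {"rot":[-0.005,0,0],"xyz":[0,-0.003,0],"grip":255}
    - {"rot":[-0.005,0,0],"xyz":[0,-0.003,0.001],"grip":255}
    - {"rot":[-0.005,0,0],"xyz":[0,-0.003,0.002],"grip":255}
    - {"rot":[-0.005,0,0],"xyz":[0,-0.003,0.003],"grip":255}
    - {"rot":[-0.005,0,0],"xyz":[0,-0.003,0.003],"grip":255}
    - {"rot":[-0.005,0,0],"xyz":[0,-0.003,0.003],"grip":255}

```text
clock: 13.55
tool_pos: [0.4427, -0.0366, 0.0331]
eef_rot: [0.725, 0.689, 0.0, -0.0]
contact_force: [1.4, -0.6, -1.8]
opening: 0.106
finger_force: 59.2
```

```bash
python3 - <<'E'
from h import *
s=r.get_state();print(s["moment"].round(3));rel(CC-.0295*UC+[0,0,.031],Cy)
E
```

```text
[-0.179 -0.043 -0.026]
t 13.55 pos [ 0.4427 -0.0366  0.0331] F [ 1.4 -0.6 -1.8] open 0.106 ff 59.2
xyz [-0.0003 -0.0015  0.0021] rot [-0.     -0.0003 -0.0003]
```

>>> carry_out:
  plan:
    - {"rot":[0,0,0],"xyz":[0,0,0.0005],"grip":255}
    - {"rot":[0,0,0],"xyz":[0,0,0.001],"grip":255}
    - {"rot":[0,0,0],"xyz":[0,0,0.0015],"grip":255}
    - {"rot":[0,0,0],"xyz":[0,0,0.002],"grip":255}
    - {"rot":[0,0,0],"xyz":[0,0,0.002],"grip":255}
    - {"rot":[0,0,0],"xyz":[0,0,0.002],"grip":255}

```text
clock: 14.05
tool_pos: [0.4424, -0.0367, 0.0316]
eef_rot: [0.725, 0.689, 0.0, -0.0]
contact_force: [-1.4, -0.4, 6.2]
opening: 0.109
finger_force: 58.3
```

```bash
python3 - <<'E'
from h import *
s=r.get_state();print(s["moment"].round(3));rel(CC-.0295*UC+[0,0,.031],Cy)
E
```

```text
[ 0.013  0.258 -0.129]
t 14.05 pos [ 0.4424 -0.0367  0.0316] F [-1.4 -0.4  6.2] open 0.109 ff 58.3
xyz [-0.0003 -0.0013  0.0006] rot [-0.     -0.0002 -0.0006]
```

The wrist now feels 6 N upward, so the shaft is seated at the expected height. I'll ease the grip and then open a little.

>>> carry_out:
  plan:
    - {"rot":[0,0,0],"xyz":[0,0,0],"grip":255}
    - {"rot":[0,0,0],"xyz":[0,0,0],"grip":255}
    - {"rot":[0,0,0],"xyz":[0,0,0],"grip":255}
  squeeze: 4

```text
clock: 14.3
tool_pos: [0.4424, -0.0367, 0.0312]
eef_rot: [0.725, 0.689, -0.0, -0.0]
contact_force: [-1.2, -0.3, 3.6]
opening: 0.129
finger_force: 3.7
```

>>> carry_out:
  plan:
    - {"rot":[0,0,0],"xyz":[0,0,0],"grip":215}
    - {"rot":[0,0,0],"xyz":[0,0,0],"grip":200}
    - {"rot":[0,0,0],"xyz":[0,0,0],"grip":180}
    - {"rot":[0,0,0],"xyz":[0,0,0],"grip":150}
    - {"rot":[0,0,0],"xyz":[0,0,0],"grip":120}
    - {"rot":[0,0,0],"xyz":[0,0,0],"grip":120}
    - {"rot":[0,0,0],"xyz":[0,0,0],"grip":120}

```text
clock: 14.88
tool_pos: [0.4425, -0.0366, 0.0311]
eef_rot: [0.725, 0.689, -0.0, -0.0]
contact_force: [0.0, -0.0, -0.6]
opening: 0.528
finger_force: 0.0
```

>>> carry_out:
  plan:
    - {"rot":[0,0,0],"xyz":[0,0,-0.006],"grip":120}
    - {"rot":[0,0,0],"xyz":[0,0,-0.02],"grip":120}
    - {"rot":[0,0,0],"xyz":[0,0,-0.04],"grip":120}
    - {"rot":[0,0,0],"xyz":[0,0,-0.065],"grip":120}
    - {"rot":[0,0,0],"xyz":[0,0,-0.09],"grip":120}
    - {"rot":[0,0,0],"xyz":[0,0,-0.115],"grip":120}
    - {"rot":[0,0,0],"xyz":[0,0,-0.135],"grip":120}
    - {"rot":[0,0,0],"xyz":[0,0,-0.14],"grip":120}

```text
clock: 15.55
tool_pos: [0.4437, -0.0367, 0.1736]
eef_rot: [0.725, 0.689, 0.002, 0.001]
contact_force: [0.5, 0.2, -0.6]
opening: 0.527
finger_force: 0.0
```

```bash
python3 - <<'E'
from h import *
rel(CC-.0295*UC+[0,0,.171],Cy)
s=r.get_state();im=r.snapshot("wrist");c=cam("wrist",s);n=np.array([-UC[1],UC[0],0])
for st,ce,px in blobs(im,(105,120,40),(130,255,255),60):
    P=np.array([ray(c,u,v,.05) for u,v in px])-CC;print(st,"along",np.percentile(P@UC,[1,99]).round(4),"across",np.median(P@n).round(4))
b=r.snapshot("side")[170:260,250:370];
cv2.imwrite("pics/end.png",np.hstack([cv2.resize(im[:,:,::-1],(400,300)),cv2.resize(b[:,:,::-1],(400,300),interpolation=cv2.INTER_CUBIC)]))
E
```

```text
t 15.55 pos [ 0.4437 -0.0367  0.1736] F [ 0.5  0.2 -0.6] open 0.527 ff 0.0
xyz [-0.0003 -0.0025  0.0026] rot [ 0.0038 -0.0007 -0.0011]
[229, 19, 57, 59, 1512] along [0.0593 0.1001] across -0.001
```

View pics/end.png

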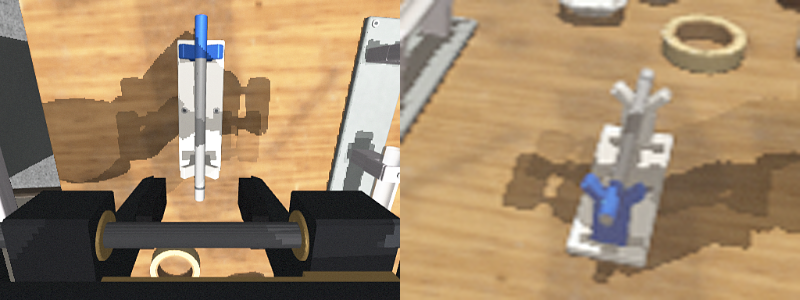

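The picture shows the shaft lying in both notches, with the blue end past the blue post at (203,18). Its tip measures 100 mm from the cradle's middle, where it belongs, and the gripper is clear.

```bash
python3 -c "
from plant import r
print(r.finish_job())"
```

```text
the job is handed in; nothing more can be done
None
```

The shaft came out in three pulls and now lies in both cradle notches, lengthwise centred to within a few millimetres by my measurement, with its blue end at the blue post; I handed the job in at about 15.6 s, verdict not shown.

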